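# Find the rocking tile and lock it in the carrier

## Robot

A 7-joint arm with a two-finger parallel gripper is mounted at the origin on the work surface. World frame = base frame: x ahead of the robot, y to its left, z up, the work surface at z = 0. Lengths are in m, angles in rad, forces in N, time in s.
With the tool pointing down it reaches from about 0.425 to 1.025 m from the base axis. Payload 9.4 kg.
Tool frame: the origin (TCP) lies on the centre line of the jaws, within the pads' length; the fingertips stand 22 mm ahead of it and the grasp point (between the pads) lies 3 mm ahead of it (robot.nose_length is the y of the fingertips in the tool frame, in m); y points along the fingers, x is the direction in which the jaws open and shut, and the axes are right-handed (so a half turn about y gives the same grasp; the last joint's range is limited). The gripper opens to 85 mm and grips with 20 to 120 N. Pads are 22 mm wide; open, the fingers measure 114 mm over their backs; the gripper's body (76 mm by 85 mm) begins 54 mm behind the grasp point. The pads swing forward as they close: fully open they stand 13 mm farther back than shut.
Start: joints at [1.03, 0.599, -0.003, 1.599, 0.002, 0.943, -0.08], TCP at [0.324, -0.648, 0.253] pointing down, gripper open.
Joint ranges: [-2.57, 2.57], [-0.35, 1.97], [-1.29, 1.29], [0.11, 2.56], [-1.05, 4.19], [0.11, 1.86], [-2.63, 2.63]. Speed limits (rad/s): [2.22, 2.22, 3.01, 3.01, 3.14, 3.14, 3.14].

## Interface

Orientations are given as a unit quaternion [w, x, y, z].
In Python, from workcell import robot gives the robot as it stands.
- The arm moves only by the tool play_rows, never from a script. Its argument "plan" is one flat list of numbers, 7 for each row, row after row: the shift along the world's x, y, z in mm, then the turn, a rotation vector about the world's x, y, z in degrees, then the closure in counts, from 0 (fully open) to 255 (shut). In form: [tx, ty, tz, ax, ay, az, fingers, tx, ty, tz, ax, ay, az, fingers, ...]. A call has 1 to 20 rows; each row shifts and turns the commanded pose from where the row before left it; what a row does not reach is not made up. A row lasts 1/12 s, in which the tool goes at most 41.7 mm and 7.16 degrees, less where a joint would pass 70% of its speed; a pose out of reach is approached as far as the arm can. A call is refused whole if a number of a shift passes 41.7 or a number of a turn 7.16, either way. A call with a gripper value outside its range is refused whole. The fingers move at their own pace and stop on an object; "newtons" is the grip in N (left out, the last holds). Time passes only in rows, so rows that do not move let the fingers close. It gives the time, the measured TCP pose, the force and the opening at its end, in the units of the state.
- robot.observe(): the state, without advancing time (a new reading comes with each control period).
- robot.capture(name): name is "scene" or "top" or "wrist"; returns (picture, depth): 420x560x3 uint8, red, green, blue; 420x560 float32, m along the optical axis (not along the pixel's ray), 0 where there is no reading.
- robot.camera_model(name): a dict with "fx", "fy", "cx", "cy" (pixels), "k1" (the pictures are not rectified: a ray, as slopes to the right and down, at radius r is drawn at 1 + k1 r^2 times it, then the intrinsics apply), "camera_from_world" (4x4, takes a point from world to camera coordinates); the wrist camera has in their place "hand_eye" (4x4, takes a point from camera to tool coordinates, whose origin is the TCP and whose axes are the tool frame's). Camera axes: x right, y down, z forward; pixel columns grow to the right and rows downward; lengths in m; the calibration is good to about 2 mm. A picture is of the moment at which its call begins: read the wrist's pose just before it. camera_model takes no time and is no camera call.
- robot.finish_job(): hands the job in, once; it reports no verdict.
The state is a dict: "clock": time; "joint_positions": joint angles; "dq": joint speeds; "joint_efforts": joint torques, N m; "tcp_pos": TCP position; "eef_rot": TCP orientation; "contact_force": force on the tool from outside, world axes, zero at the start; "ft_torque": the same for the moment, N m; "opening": opening from 0.0 (shut) to 1.0 (fully open).
Only numpy, scipy, OpenCV 4.12 (cv2) and the standard library are available. Lean on these libraries where they do the work, as an engineer would, in place of code of your own. Each camera call takes 0.05 s, during which the arm holds its last target. There are 200 camera calls.

## Task

One of the two tiles on the steel checking plate rocks: starting with the tile at the plate's red end and then the other, press each on its yellow-dotted corner and then on the opposite corner to feel which one tips. Lay the rocking tile flat, feet down, in the green carrier without dropping it in, then swing the carrier's bail down until its rod rests in the catches. Leave the sound tile where it lies on the plate and do not disturb the bottle, trowel or bowl.

Things in the scene. Friction and masses are not known exactly. Their poses are not given: they have to be found in the camera images.
- plate: Steel checking plate, fixed, flat: 180 mm (its x) by 300 mm (its y), 20 mm thick, origin at the centre of its underside. A red stripe 16 mm wide runs along its +y end. The two tiles lie on it side by side along y, about 65 mm either side of its middle.
- tile_1: One of two like blue glazed tiles, about 150 g: 110 mm (x) by 65 mm (y), 14 mm high in all: a 9 mm slab on four 10 mm square clay feet 5 mm high, centred 47 and 24.5 mm from the middle; grip its sides 5 to 14 mm up. Two white lines along the top, a 15 mm yellow dot at the +x, +y corner. Origin: centre, at the underside of the feet, z up. Either tile_1 or tile_2 may be the one that rocks.
- tile_2: One of two like blue glazed tiles, about 150 g: 110 mm (x) by 65 mm (y), 14 mm high in all: a 9 mm slab on four 10 mm square clay feet 5 mm high, centred 47 and 24.5 mm from the middle; grip its sides 5 to 14 mm up. Two white lines along the top, a 15 mm yellow dot at the +x, +y corner. Origin: centre, at the underside of the feet, z up. Either tile_1 or tile_2 may be the one that rocks.
- tile_1_dot: The yellow-dotted corner of tile_1, fixed to it, a piece about 35 by 32 mm. Origin on its top face, 12 mm in from both edges: the place to press. On the rocking tile the feet at this and the opposite corner are 3.5 mm too short: it rests level on the other two, tips about 0.08 rad towards whichever of these is pressed (0.5 N is enough), that corner sinking about 2.5 mm, and comes level when let go.
- tile_1_opp: The unmarked corner of tile_1 opposite its dotted one, fixed to it, a piece about 35 by 32 mm. Origin on its top face, 12 mm in from both edges: the place to press. The sound tile does not move when pressed here or at its dot; for the rocking tile see the dotted corner.
- tile_2_dot: The yellow-dotted corner of tile_2, fixed to it, a piece about 35 by 32 mm. Origin on its top face, 12 mm in from both edges: the place to press. On the rocking tile the feet at this and the opposite corner are 3.5 mm too short: it rests level on the other two, tips about 0.08 rad towards whichever of these is pressed (0.5 N is enough), that corner sinking about 2.5 mm, and comes level when let go.
- tile_2_opp: The unmarked corner of tile_2 opposite its dotted one, fixed to it, a piece about 35 by 32 mm. Origin on its top face, 12 mm in from both edges: the place to press. The sound tile does not move when pressed here or at its dot; for the rocking tile see the dotted corner.
- carrier: Green open-topped plastic carrier, fixed to the table: outside 175 mm (its x) by 145 mm (its y) by 40 mm high, walls and floor 5 mm, so inside 165 by 135 mm with its floor 5 mm above the table. Origin: centre of its underside.
- bail (a joint): Angle of the carrier's swing-over steel bail (a U-shaped wire handle, 8 mm wire): 0 = down across the carrier's rim with its rod resting in the yellow catches on the carrier's -x (robot side) wall; about 1.57 = standing upright over the far wall; stop at 1.9. The hinge is stiff: the bail stays where it is left and takes 1 to 2 N at the rod to move.
- bail_rod (a point): Middle of the bail's rod, inside its red sleeve (13 mm thick, 60 mm long, along the carrier's y). The rod is 140 mm long between the side arms. With the bail down it lies 45 mm above the table; the yellow catches stand 42 to 54 mm to either side of this point, up to 54 mm above the table.
- bail_hinge (a point): On the bail's hinge axis (along the carrier's y), mid-width, over the carrier's +x wall, 45 mm above the table, 165 mm from the rod.
- bottle: Bystander: clear water bottle, 64 mm across, 200 mm high, origin at the centre of its base. Leave it alone.
- trowel: Bystander: notched trowel lying blade down, blade 120 by 200 mm, wooden handle on top 58 mm high in all, origin at the centre of its underside. Leave it alone.
- bowl: Bystander: black mixing bowl, 120 mm across, 50 mm high, origin at the centre of its base. Leave it alone.
Mind the look-alikes: they are no part of the job. Leave any orange or turquoise look-alike of the tile_1 alone.

How it is judged:
On the way, in this order (a step that is already met when the one before it is completed fails the run):
1. the tile at the red end is pressed on its dotted corner (((y of tile_1 in the frame of plate above 0 m and contact force between tile_1_dot and the fingers above 1 N) or (y of tile_2 in the frame of plate above 0 m and contact force between tile_2_dot and the fingers above 1 N))), for 0.1 s.
2. the same tile is pressed on the opposite corner (((y of tile_1 in the frame of plate above 0 m and contact force between tile_1_opp and the fingers above 1 N) or (y of tile_2 in the frame of plate above 0 m and contact force between tile_2_opp and the fingers above 1 N))), for 0.1 s.
3. the other tile is pressed on its dotted corner (((y of tile_1 in the frame of plate below 0 m and contact force between tile_1_dot and the fingers above 1 N) or (y of tile_2 in the frame of plate below 0 m and contact force between tile_2_dot and the fingers above 1 N))), for 0.1 s.
4. the other tile is pressed on its opposite corner (((y of tile_1 in the frame of plate below 0 m and contact force between tile_1_opp and the fingers above 1 N) or (y of tile_2 in the frame of plate below 0 m and contact force between tile_2_opp and the fingers above 1 N))), for 0.1 s.
5. the rocking tile lies flat in the carrier, feet down and let go, with the bail still up (x of tile_1 in the frame of carrier between -0.06 and 0.06 m and y of tile_1 in the frame of carrier between -0.055 and 0.055 m and z of tile_1 in the frame of carrier below 0.011 m and angle between tile_1's own z axis and vertical below 0.12 rad and linear speed of tile_1 below 0.03 m/s and contact force between tile_1 and the fingers below 0.1 N and value of joint bail above 0.6 rad), for 0.2 s.
6. the bail is down in its catches (value of joint bail below 0.05 rad), for 0.2 s.
At the end, for the whole second after the job is handed in: The tile that rocks lies flat (within 0.12 rad) on its feet on the carrier floor (feet less than 6 mm above it), released and at rest; the bail is down in its catches (within 0.05 rad of closed); the sound tile lies flat on the plate within 25 mm of where it was (x of tile_1 in the frame of carrier between -0.06 and 0.06 m and y of tile_1 in the frame of carrier between -0.055 and 0.055 m and z of tile_1 in the frame of carrier below 0.011 m and angle between tile_1's own z axis and vertical below 0.12 rad and linear speed of each of tile_1, tile_2 below 0.03 m/s and value of joint bail below 0.05 rad and distance of tile_2 from where it was at the start of the episode below 0.025 m and angle between tile_2's own z axis and vertical below 0.08 rad); the robot touches nothing.
It fails at once if the tile is let go more than 35 mm above the carrier's floor (x of tile_1 in the frame of carrier between -0.085 and 0.085 m and y of tile_1 in the frame of carrier between -0.07 and 0.07 m and z of tile_1 in the frame of carrier above 0.04 m and contact force between tile_1 and the fingers below 0.1 N).
It fails at once if the sound tile is put in the carrier (horizontal distance between tile_2 and carrier below 0.07 m).
It fails at once if a bystander is shifted by more than 30 mm or tipped (distance of any of bottle, trowel, bowl from where it was at the start of the episode above 0.03 m or angle between any of bottle, trowel, bowl's own z axis and vertical above 0.3 rad).
It also fails if it takes over 72 s, if anything falls off the work surface, if the arm or the gripper's body presses on something with over 40 N, if the wrist force passes 120 N, or if a joint passes its speed limit or range.

## Working session

There is one attempt and no reset: what is moved stays moved. The work goes in short steps, Python scripts to look and compute and a tool call to move; the robot and the scene stay as the last step left them, time stands still between calls to the robot, and variables do not carry over. Pictures are saved under pics/ and viewed, on a budget of 10 in all, crops included, one or two more only if the job needs it, and the job is handed in when it is done.

Besides the shell and the picture viewer there is one more tool, called as name(argument=value, ...), one argument or row to a line, values as JSON. play_rows: Moves the arm, as the interface text tells. Its arguments: {"type":"object","properties":{"plan":{"type":"array","items":{"type":"number"}},"newtons":{"type":"number"}},"required":["plan"]}

```bash
mkdir -p pics; ls; cat > h.py <<'E'
import numpy as np, cv2, pickle
from workcell import robot
from scipy.spatial.transform import Rotation as R
def snap(n,f=None):
    s=robot.observe(); p,d=robot.capture(n); m=robot.camera_model(n)
    if 'camera_from_world' in m: T=np.linalg.inv(np.array(m['camera_from_world']))
    else:
        W=np.eye(4); q=s['eef_rot']; W[:3,:3]=R.from_quat([q[1],q[2],q[3],q[0]]).as_matrix(); W[:3,3]=s['tcp_pos']
        T=W@np.array(m['hand_eye'])
    if f:
        cv2.imwrite(f'pics/{f}.png',p[:,:,::-1]); pickle.dump((p,d,m,T),open(f'{f}.pkl','wb'))
    return p,d,m,T
def load(f): return pickle.load(open(f'{f}.pkl','rb'))
def ray(S,u,v):
    m=S[2]; K=np.array([[m['fx'],0,m['cx']],[0,m['fy'],m['cy']],[0,0,1]])
    a,b=(u-m['cx'])/m['fx'],(v-m['cy'])/m['fy']; x,y=a,b
    for _ in range(20):
        k=1+m['k1']*(x*x+y*y); x,y=a/k,b/k
    return np.array([x,y,1.])
def at_depth(S,u,v):
    z=float(np.median(S[1][v-1:v+2,u-1:u+2])); return (S[3]@np.r_[ray(S,u,v)*z,1])[:3]
def at_z(S,u,v,h):
    T=S[3]; d=T[:3,:3]@ray(S,u,v); return T[:3,3]+d*(h-T[2,3])/d[2]
def proj(S,P):
    m=S[2]; c=np.linalg.inv(S[3])@np.r_[P,1]; x,y=c[0]/c[2],c[1]/c[2]; k=1+m['k1']*(x*x+y*y)
    return m['fx']*x*k+m['cx'],m['fy']*y*k+m['cy']
E
python3 - <<'E'
from h import *
for n in('scene','top'): S=snap(n,n); print(n,S[2]['fx'],S[3].round(3).tolist())
print(robot.observe())
print(robot.camera_model('wrist'))
E
```

```text
pics
scene 436.04292366571497 [[-0.477, 0.731, -0.488, 1.204], [0.879, 0.396, -0.266, 0.325], [-0.001, -0.556, -0.831, 1.18], [0.0, 0.0, 0.0, 1.0]]
top 500.1869546554844 [[-0.008, -0.986, 0.169, 0.346], [-1.0, 0.009, 0.007, -0.023], [-0.008, -0.169, -0.986, 1.283], [0.0, 0.0, 0.0, 1.0]]
{'clock': 0.1, 'joint_positions': array([ 1.03028127,  0.600032  , -0.00251047,  1.6000502 ,  0.00179143,
        0.9429315 , -0.07978895]), 'dq': array([-0.00046725, -0.00177407, -0.00012582, -0.00196727, -0.00036273,
       -0.00134902, -0.00040401]), 'joint_efforts': array([ 6.14978184e-03, -7.77989531e+01,  1.57000680e+00, -2.58625960e+01,
        1.25520310e-02,  5.51295845e-03, -5.38871927e-05]), 'tcp_pos': array([ 0.32413433, -0.64806132,  0.25251315]), 'eef_rot': array([ 0.60175804, -0.60131969,  0.3721377 , -0.37123499]), 'contact_force': array([-0.26270618,  0.14500823, -0.3181945 ]), 'ft_torque': array([ 0.04200607, -0.00907746,  0.03762436]), 'opening': 0.9993155519177499}
{'fx': 376.61480155393775, 'fy': 376.61480155393775, 'cx': 279.27313719976917, 'cy': 216.16993498976004, 'k1': -0.046995591326146384, 'hand_eye': array([[ 9.99999904e-01, -3.17214254e-04,  3.02422878e-04,
         3.00939418e-04],
       [-3.77719686e-04, -2.73800532e-01,  9.61786424e-01,
        -1.20120955e-01],
       [-2.22288818e-04, -9.61786446e-01, -2.73800626e-01,
         6.96322213e-02],
       [ 0.00000000e+00,  0.00000000e+00,  0.00000000e+00,
         1.00000000e+00]])}
```

View pics/top.png

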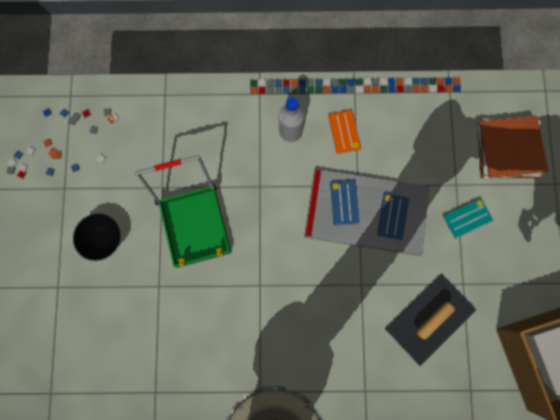

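View pics/scene.png

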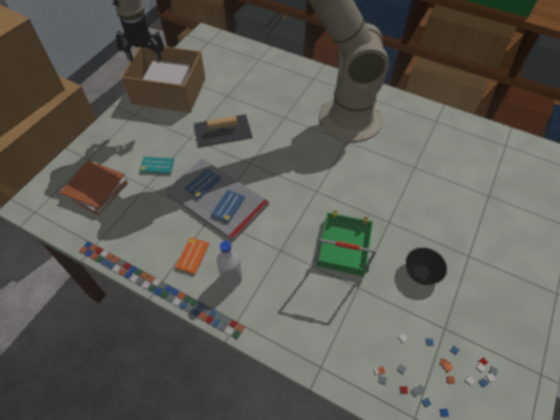

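Top view candidates: blue tiles on the plate at (345,202), which is next to the red stripe at (314,203), and at (393,215). The look-alikes are orange (345,131) and turquoise (468,217), both off the plate. I choose the two blue tiles. The carrier is at (196,226), with the bail up and its red sleeve at (168,165).

```bash
python3 - <<'E'
from h import *
S=load('top'); p=S[0][:,:,::-1]
a=cv2.resize(p[160:260,300:435],None,fx=5.8,fy=5.8,interpolation=cv2.INTER_CUBIC)
a=cv2.convertScaleAbs(a,alpha=1.6)
cv2.imwrite('pics/crop1.png',a); print(a.shape)
b=cv2.resize(p[110:280,130:250],None,fx=3.5,fy=3.5,interpolation=cv2.INTER_CUBIC)
cv2.imwrite('pics/crop2.png',cv2.convertScaleAbs(b,alpha=1.3)); print(b.shape)
E
```

```text
(580, 783, 3)
(595, 420, 3)
```

View pics/crop1.png

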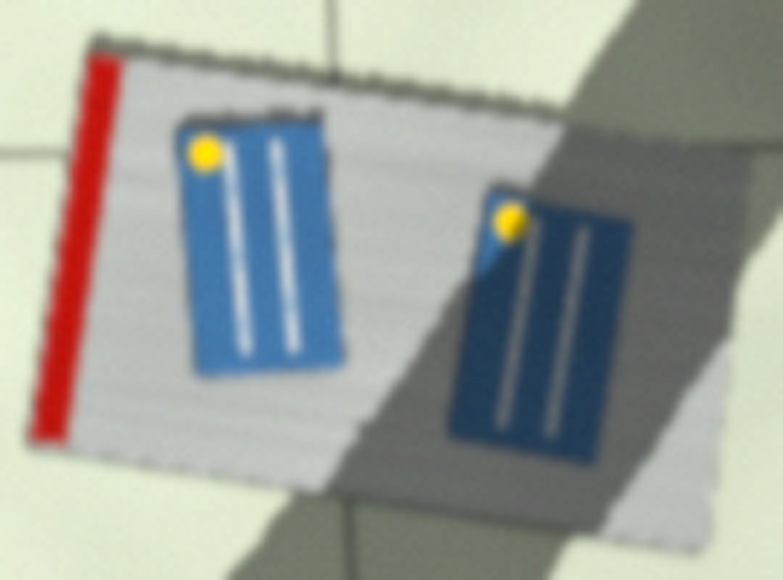

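View pics/crop2.png

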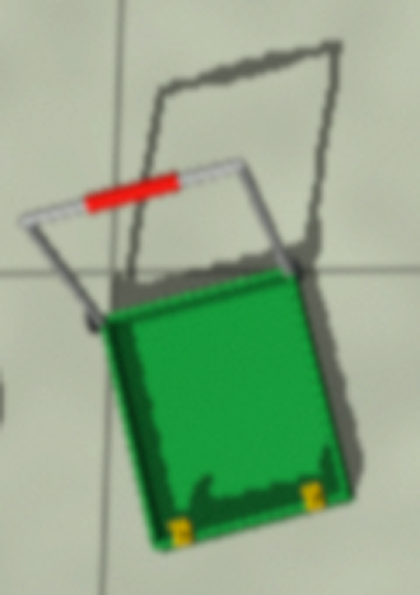

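Crop 1: red-end tile A has corners (178,127), (322,122), (344,363), (197,375) and its dot at (206,154). Tile B has corners (490,185), (632,222), (597,463), (449,436) and its dot at (511,222). Crop 2: the carrier rim corners are (106,318), (298,273), (352,497), (158,548), with the red sleeve between (88,203) and (180,182).

```bash
python3 - <<'E'
from h import *
S=load('top')
c1=lambda U,V:((U+.5)/5.8-.5+300,(V+.5)/5.8-.5+160)
c2=lambda U,V:((U+.5)/3.5-.5+130,(V+.5)/3.5-.5+110)
def rect(name,pts,f,z):
    P=np.array([at_z(S,*f(*p),z) for p in pts]); c=P.mean(0)
    # TL,TR,BR,BL ; x axis up the image
    ex=(P[0]-P[3]+P[1]-P[2]); ey=(P[0]-P[1]+P[3]-P[2])
    a=np.degrees(np.arctan2(ex[1],ex[0])); b=np.degrees(np.arctan2(-ey[0],ey[1]))
    print(name,(c*1e3).round(1),'len',(np.linalg.norm(ex)/2).round(4),(np.linalg.norm(ey)/2).round(4),'ang',a.round(1),b.round(1))
    return c,a
for n,pts,d in(('A',[(178,127),(322,122),(344,363),(197,375)],(206,154)),('B',[(490,185),(632,222),(597,463),(449,436)],(511,222))):
    c,a=rect(n,pts,c1,.034); t=np.radians(a); r=np.array([[np.cos(t),-np.sin(t)],[np.sin(t),np.cos(t)]])
    print(' dot',at_z(S,*c1(*d),.034)*1e3,'press',(c[:2]+r@[.043,.0205])*1e3,(c[:2]-r@[.043,.0205])*1e3)
c,a=rect('carrier',[(106,318),(298,273),(352,497),(158,548)],c2,.04)
print('plate z', at_depth(S,348,235))
s1=at_depth(S,157,168);s2=at_depth(S,178,162);print('sleeve',s1,s2)
for q in((181,533),(313,496)): print('catch',at_z(S,*c2(*q),.054))
for n,u,v in(('bottle',293,105),('trowel',435,320),('bowl',97,237)): print(n,at_depth(S,u,v))
E
```

```text
A [ 579.1 -181.7   34. ] len 0.1091 0.0638 ang 3.0 2.8
 dot [ 620.49681359 -159.16127095   34.        ] press [ 621.02275802 -159.02027081] [ 537.26567814 -204.42678543]
B [ 542.7 -303.1   34. ] len 0.1103 0.064 ang -11.3 -13.3
 dot [ 588.70836176 -291.73335997   34.        ] press [ 588.84078913 -291.44464399] [ 496.48638561 -314.84686934]
carrier [520.  196.1  40. ] len 0.1698 0.1419 ang 14.1 13.6
plate z [ 0.49628966 -0.1897691   0.02118385]
sleeve [0.62574281 0.25177031 0.21370991] [0.63944067 0.20615444 0.21182838]
catch [0.42965664 0.22506051 0.054     ]
catch [0.45477515 0.13277328 0.054     ]
bottle [ 0.77323911 -0.05026909  0.20191481]
trowel [ 0.28585168 -0.38621904  0.05673437]
bowl [0.49908297 0.45439494 0.00400324]
```

```bash
python3 - <<'E'
from h import *
s=robot.observe(); q=s['eef_rot']; M=R.from_quat([q[1],q[2],q[3],q[0]]).as_matrix(); print(M.round(3),np.degrees(np.arctan2(M[1,0],M[0,0])),robot.nose_length,[x for x in dir(robot) if x[0]!='_'])
E
```

```text
[[ 0.447 -0.001  0.894]
 [-0.894  0.001  0.447]
 [-0.001 -1.    -0.   ]] -63.42322074128731 0.022 ['IKError', 'camera_model', 'capture', 'finish_job', 'nose_length', 'observe']
```

play_rows(
  plan=[16.5,27.2,-6,0,0,-1.31,255,16.5,27.2,-6,0,0,-1.31,255,16.5,27.2,-6,0,0,-1.31,255,16.5,27.2,-6,0,0,-1.31,255,16.5,27.2,-6,0,0,-1.31,255,16.5,27.2,-6,0,0,-1.31,255,16.5,27.2,-6,0,0,-1.31,255,16.5,27.2,-6,0,0,-1.31,255,16.5,27.2,-6,0,0,-1.31,255,16.5,27.2,-6,0,0,-1.31,255,16.5,27.2,-6,0,0,-1.31,255,16.5,27.2,-6,0,0,-1.31,255,16.5,27.2,-6,0,0,-1.31,255,16.5,27.2,-6,0,0,-1.31,255,16.5,27.2,-6,0,0,-1.31,255,16.5,27.2,-6,0,0,-1.31,255,16.5,27.2,-6,0,0,-1.31,255,16.5,27.2,-6,0,0,-1.31,255,0,0,0,0,0,0,255,0,0,0,0,0,0,255],
  newtons=40,
)

```text
clock: 1.77
tcp_pos: [0.622, -0.156, 0.1443]
eef_rot: [-0.514, 0.514, -0.486, 0.485]
contact_force: [-0.3, -1.5, 0.5]
opening: -0.0
```

play_rows(
  plan=[-1,-3,-20,0,0,0,255,0,0,-25,0,0,0,255,0,0,-25,0,0,0,255,0,0,-14,0,0,0,255,0,0,-2,0,0,0,255,0,0,0,0,0,0,255],
)

```text
clock: 2.27
tcp_pos: [0.6196, -0.1627, 0.0587]
eef_rot: [-0.512, 0.513, -0.488, 0.487]
contact_force: [0.1, 0.5, 0.3]
opening: -0.0
```

```bash
python3 - <<'E'
from h import *
s=robot.observe();print(s['tcp_pos'],s['contact_force'])
E
```

```text
[ 0.61956934 -0.16265687  0.05873185] [0.06251922 0.4554595  0.30737029]
```

play_rows(
  plan=[0,2,-1,0,0,0,255,0,0,-1,0,0,0,255,0,0,-1,0,0,0,255,0,0,0,0,0,0,255],
)

```text
clock: 2.6
tcp_pos: [0.6207, -0.1598, 0.0571]
eef_rot: [0.513, -0.513, 0.486, -0.487]
contact_force: [0.1, -0.5, 0.3]
opening: 0.003
```

play_rows(
  plan=[0,0,-1,0,0,0,255,0,0,-0.5,0,0,0,255,0,0,0,0,0,0,255],
)

```text
clock: 2.85
tcp_pos: [0.6207, -0.1598, 0.0561]
eef_rot: [0.513, -0.513, 0.486, -0.487]
contact_force: [-2.0, 2.3, 11.0]
opening: 0.002
```

play_rows(
  plan=[0,0,0,0,0,0,255,0,0,0,0,0,0,255],
)

```text
clock: 3.02
tcp_pos: [0.6207, -0.1598, 0.0561]
eef_rot: [0.513, -0.513, 0.486, -0.487]
contact_force: [-2.9, 0.5, 10.5]
opening: 0.003
```

play_rows(
  plan=[0,0,10,0,0,0,255,-4,-2,15,0,0,0,255,-20,-11,0,0,0,0,255,-25,-13,0,0,0,0,255,-20,-11,0,0,0,0,255,-10,-5,0,0,0,0,255,-4,-2,-8,0,0,0,255,0,0,-10,0,0,0,255,0,0,-3,0,0,0,255,0,0,-1,0,0,0,255,0,0,0,0,0,0,255],
)

```text
clock: 3.93
tcp_pos: [0.5381, -0.2029, 0.0569]
eef_rot: [0.513, -0.513, 0.487, -0.486]
contact_force: [-0.6, 0.3, 0.6]
opening: -0.001
```

play_rows(
  plan=[0,0,-0.8,0,0,0,255,0,0,-0.7,0,0,0,255,0,0,0,0,0,0,255,0,0,0,0,0,0,255],
)

```text
clock: 4.27
tcp_pos: [0.5375, -0.2037, 0.0564]
eef_rot: [0.513, -0.513, 0.487, -0.487]
contact_force: [0.0, -0.9, -1.0]
opening: -0.003
```

play_rows(
  plan=[0,0,-0.7,0,0,0,255,0,0,0,0,0,0,255,0,0,0,0,0,0,255],
)

```text
clock: 4.52
tcp_pos: [0.5375, -0.2038, 0.0561]
eef_rot: [0.513, -0.513, 0.487, -0.487]
contact_force: [-1.1, 1.0, 4.8]
opening: -0.0
```

play_rows(
  plan=[0,0,-0.4,0,0,0,255,0,0,0,0,0,0,255,0,0,0,0,0,0,255,0,0,10,0,0,0,255,2,-4,15,0,0,0,255,12,-20,0,0,0,-3.75,255,14,-25,0,0,0,-3.75,255,12,-20,0,0,0,-3.75,255,8,-14,0,0,0,-3.75,255,3,-4.5,-8,0,0,0,255,0,0,-10,0,0,0,255,0,0,-3,0,0,0,255,0,0,0,0,0,0,255,0,0,0,0,0,0,255],
)

```text
clock: 5.68
tcp_pos: [0.5875, -0.2899, 0.0585]
eef_rot: [0.445, -0.446, 0.55, -0.548]
contact_force: [0.5, 0.4, 0.2]
opening: -0.001
```

play_rows(
  plan=[1,-1,-1,0,0,0,255,0,0,-1,0,0,0,255,0,0,-1,0,0,0,255,0,0,0,0,0,0,255],
)

```text
clock: 6.02
tcp_pos: [0.5893, -0.2921, 0.0562]
eef_rot: [0.445, -0.445, 0.549, -0.549]
contact_force: [-0.0, 0.7, -0.2]
opening: -0.003
```

play_rows(
  plan=[0,0,-1,0,0,0,255,0,0,0,0,0,0,255,0,0,0,0,0,0,255],
)

```text
clock: 6.27
tcp_pos: [0.5894, -0.2923, 0.0552]
eef_rot: [-0.445, 0.445, -0.549, 0.55]
contact_force: [0.6, -0.7, 0.8]
opening: -0.001
```

play_rows(
  plan=[0,0,-1,0,0,0,255,0,0,-0.5,0,0,0,255,0,0,0,0,0,0,255,0,0,0,0,0,0,255],
)

```text
clock: 6.6
tcp_pos: [0.5895, -0.2923, 0.0538]
eef_rot: [-0.445, 0.445, -0.549, 0.55]
contact_force: [0.9, 0.5, 2.7]
opening: 0.003
```

play_rows(
  plan=[0,0,-0.7,0,0,0,255,0,0,0,0,0,0,255,0,0,0,0,0,0,255],
)

```text
clock: 6.85
tcp_pos: [0.5895, -0.2924, 0.0536]
eef_rot: [-0.445, 0.445, -0.549, 0.55]
contact_force: [-0.7, 1.5, 8.0]
opening: -0.0
```

play_rows(
  plan=[0,0,10,0,0,0,255,-4,-1,17,0,0,0,255,-22,-5,0,0,0,0,255,-28,-7,0,0,0,0,255,-23,-6,0,0,0,0,255,-12,-3,0,0,0,0,255,-4,-0.5,-8,0,0,0,255,0,0,-12,0,0,0,255,0,0,-3,0,0,0,255,0,0,-1.5,0,0,0,255,0,0,-1,0,0,0,255,0,0,0,0,0,0,255,0,0,0,0,0,0,255],
)

```text
clock: 7.93
tcp_pos: [0.4973, -0.3141, 0.0542]
eef_rot: [0.445, -0.445, 0.549, -0.549]
contact_force: [-0.5, 0.7, 1.8]
opening: -0.001
```

play_rows(
  plan=[0,0,-0.8,0,0,0,255,0,0,-0.5,0,0,0,255,0,0,0,0,0,0,255,0,0,0,0,0,0,255],
)

```text
clock: 8.27
tcp_pos: [0.4973, -0.3141, 0.0538]
eef_rot: [-0.446, 0.445, -0.549, 0.549]
contact_force: [-2.0, 2.5, 11.6]
opening: -0.001
```

Tile B sank about 2.3 mm at both corners before loading, and tile A did not move. Tile B rocks. Next I lift, open the fingers and take a close wrist look at B.

play_rows(
  plan=[0,0,20,0,0,0,255,3,1,30,0,0,0,128,13,3,30,0,0,0,0,15,3,25,0,0,0,0,10,3,10,0,0,0,0,5,1,0,0,0,0,0,0,0,0,0,0,0,0,0,0,0,0,0,0,0,0,0,0,0,0,0,0],
)

```text
clock: 9.02
tcp_pos: [0.541, -0.3037, 0.1667]
eef_rot: [0.444, -0.445, 0.55, -0.549]
contact_force: [-0.4, -0.2, -0.2]
opening: 0.996
```

```bash
python3 - <<'E'
from h import *
S=snap('wrist','w1'); print(robot.observe()['tcp_pos'],robot.observe()['opening'])
for n in('top',): S2=snap(n,'top2'); p=S2[0][:,:,::-1]
cv2.imwrite('pics/crop3.png',cv2.convertScaleAbs(cv2.resize(p[160:260,300:435],None,fx=5.8,fy=5.8,interpolation=cv2.INTER_CUBIC),alpha=1.6))
E
```

```text
[ 0.54102159 -0.30385062  0.16682078] 1.0012717196222372
```

View pics/w1.png

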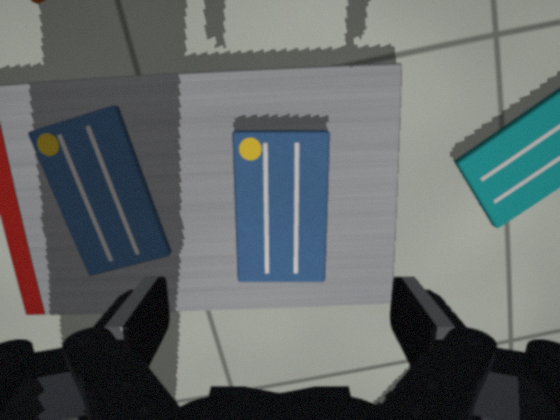

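Tile B's corners are (235,131), (329,131), (325,281), (238,281), and it lies square to the jaws.

```bash
python3 - <<'E'
from h import *
S=load('w1')
P=np.array([at_z(S,*p,.034) for p in[(235,131),(329,131),(325,281),(238,281)]]);ex=P[0]-P[3]+P[1]-P[2];ey=P[0]-P[1]+P[3]-P[2]
print((P.mean(0)*1e3).round(1),np.linalg.norm(ex)/2,np.linalg.norm(ey)/2,np.degrees(np.arctan2(ex[1],ex[0])),np.degrees(np.arctan2(-ey[0],ey[1])))
M=S[3][:3,:3]@np.linalg.inv(S[2]['hand_eye'][:3,:3]);print('toolx',np.degrees(np.arctan2(M[1,0],M[0,0])))
E
```

```text
[ 542.4 -305.9   34. ] 0.10789802713076095 0.06290974105587024 -12.120734165385354 -12.037622808633438
toolx -102.02619716104805
```

play_rows(
  plan=[1.5,-1,-20,0,0,0,0,0,0,-30,0,0,0,0,0,0,-30,0,0,0,0,0,0,-25,0,0,0,0,0,0,-14,0,0,0,0,0,0,-6,0,0,0,0,0,0,-2,0,0,0,0,0,0,0,0,0,0,0,0,0,0,0,0,0,0],
  newtons=40,
)

```text
clock: 9.87
tcp_pos: [0.5441, -0.3052, 0.042]
eef_rot: [-0.445, 0.445, -0.549, 0.55]
contact_force: [-0.2, 0.2, 0.4]
opening: 0.998
```

play_rows(
  plan=[-1,0,-3,0,0,0,0,0,0,0,0,0,0,0,0,0,0,0,0,0,50,0,0,0,0,0,0,80,0,0,0,0,0,0,120,0,0,0,0,0,0,255,0,0,0,0,0,0,255,0,0,0,0,0,0,255,0,0,0,0,0,0,255],
)

```text
clock: 10.62
tcp_pos: [0.543, -0.3048, 0.039]
eef_rot: [-0.445, 0.445, -0.549, 0.55]
contact_force: [-0.8, 0.1, 6.5]
opening: 0.752
```

play_rows(
  plan=[0,0,5,0,0,0,255,0,0,20,0,0,0,255,0,0,30,0,0,0,255,0,10,35,0,0,0,255,-1.75,20,25,0,0,1.63,255,-1.75,30,5,0,0,1.63,255,-1.75,35,0,0,0,1.63,255,-1.75,35,0,0,0,1.63,255,-1.75,35,0,0,0,1.63,255,-1.75,35,0,0,0,1.63,255,-1.75,35,0,0,0,1.63,255,-1.75,35,0,0,0,1.63,255,-1.75,35,0,0,0,1.63,255,-1.75,35,0,0,0,1.63,255,-1.75,35,0,0,0,1.63,255,-1.75,35,0,0,0,1.63,255,-1.75,30,0,0,0,1.63,255,-1.75,20,0,0,0,1.63,255,-1.75,5,0,0,0,1.63,255,-1.75,5,0,0,0,1.55,255],
)

```text
clock: 12.28
tcp_pos: [0.5144, 0.1663, 0.1583]
eef_rot: [-0.558, 0.558, -0.434, 0.434]
contact_force: [0.3, -0.8, -1.7]
opening: 0.746
```

play_rows(
  plan=[0,0,0,0,0,0,255,0,0,0,0,0,0,255],
)

```text
clock: 12.45
tcp_pos: [0.5148, 0.164, 0.1583]
eef_rot: [-0.557, 0.557, -0.436, 0.436]
contact_force: [0.1, 0.3, -1.9]
opening: 0.749
```

```bash
python3 - <<'E'
from h import *
S=snap('wrist','w2'); s=robot.observe(); print(s['tcp_pos'],s['opening'],s['contact_force'])
M=S[3][:3,:3]@np.linalg.inv(S[2]['hand_eye'][:3,:3]);print('toolx',np.degrees(np.arctan2(M[1,0],M[0,0])),M[2].round(3))
E
```

```text
[0.51496653 0.16366162 0.15834185] 0.7447792081141745 [ 0.38538804  0.04076413 -1.03987329]
toolx -76.09800487600539 [ 0. -1. -0.]
```

View pics/w2.png

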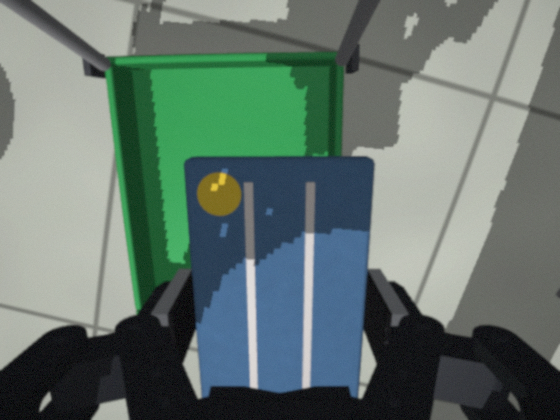

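```bash
python3 - <<'E'
from h import *
S=load('w2')
a,b=at_z(S,107,58,.04),at_z(S,344,53,.04); e=(a-b)[:2]; ang=np.degrees(np.arctan2(-e[0],e[1])); t=np.radians(ang); x=np.array([np.cos(t),np.sin(t)])
m=(a+b)[:2]/2; print(np.linalg.norm(e),ang,'center',m-.0875*x)
c,d=at_z(S,187,160,.1533),at_z(S,373,160,.1533); e=(c-d)[:2];print('tile',np.linalg.norm(e),np.degrees(np.arctan2(-e[0],e[1])),((c+d)[:2]/2-S[3][:2,3]),'ctr',(c+d)[:2]/2-.055*x)
E
```

```text
0.14128024211049928 14.705989644592346 center [0.52069114 0.19708921]
tile 0.061869795488091045 13.884646406770596 [-0.0156524  -0.00423485] ctr [0.51367826 0.16235229]
```

play_rows(
  plan=[2,14,0,0,0,0,255,2,14,-5,0,0,0,255,0,5,-15,0,0,0,255,0,0,-25,0,0,0,255,0,0,-20,0,0,0,255,0,0,-10,0,0,0,255,0,0,0,0,0,0,255,0,0,0,0,0,0,255],
)

```text
clock: 13.17
tcp_pos: [0.5189, 0.1984, 0.0828]
eef_rot: [-0.557, 0.557, -0.436, 0.435]
contact_force: [-0.2, 0.4, -1.2]
opening: 0.744
```

play_rows(
  plan=[0,0,-15,0,0,0,255,0,0,-20,0,0,0,255,0,0,-12,0,0,0,255,0,0,-6,0,0,0,255,0,0,-2,0,0,0,255,0,0,-1,0,0,0,255,0,0,0,0,0,0,255,0,0,0,0,0,0,255],
)

```text
clock: 13.83
tcp_pos: [0.5192, 0.1983, 0.0279]
eef_rot: [0.557, -0.557, 0.435, -0.436]
contact_force: [-0.4, -0.3, -1.2]
opening: 0.746
```

play_rows(
  plan=[0,0,-1.5,0,0,0,255,0,0,-1,0,0,0,255,0,0,0,0,0,0,255,0,0,0,0,0,0,255],
)

```text
clock: 14.17
tcp_pos: [0.5188, 0.1982, 0.0248]
eef_rot: [0.557, -0.557, 0.435, -0.435]
contact_force: [1.4, 0.2, -0.8]
opening: 0.746
```

play_rows(
  plan=[0,0,-0.7,0,0,0,255,0,0,-0.5,0,0,0,255,0,0,0,0,0,0,255],
)

```text
clock: 14.42
tcp_pos: [0.5189, 0.1982, 0.024]
eef_rot: [0.557, -0.557, 0.435, -0.435]
contact_force: [-1.4, -0.2, 5.9]
opening: 0.75
```

Contact with the floor. Opening now, then lifting clear.

play_rows(
  plan=[0,0,0.5,0,0,0,40,0,0,0,0,0,0,30,0,0,0,0,0,0,25,0,0,0,0,0,0,25,0,0,0,0,0,0,25,0,0,0,0,0,0,25,0,0,4,0,0,0,25,0,0,15,0,0,0,25,0,0,25,0,0,0,25,0,0,30,0,0,0,25,0,0,25,0,0,0,25,0,0,20,0,0,0,25,0,0,0,0,0,0,25,0,0,0,0,0,0,25],
)

```text
clock: 15.58
tcp_pos: [0.5193, 0.1985, 0.1443]
eef_rot: [0.558, -0.556, 0.435, -0.436]
contact_force: [0.1, -0.2, -0.1]
opening: 0.9
```

```bash
python3 - <<'E'
from h import *
s=robot.observe(); print(s['tcp_pos'],s['opening'],s['contact_force'])
S=snap('wrist','w3')
m=cv2.inRange(cv2.cvtColor(S[0],cv2.COLOR_RGB2HSV),(0,150,100),(8,255,255)); v,u=np.nonzero(m); print('red',len(u))
T=load('top') and snap('top','top3')
for X in (S,T):
    h=cv2.cvtColor(X[0],cv2.COLOR_RGB2HSV); m=cv2.inRange(h,(0,170,90),(6,255,255))|cv2.inRange(h,(174,170,90),(180,255,255))
    n,l,st,ce=cv2.connectedComponentsWithStats(m)
    for i in range(1,n):
        if st[i,4]>25:
            vv,uu=np.nonzero((l==i)&(X[1]>0)); P=np.array([(X[3]@np.r_[ray(X,a,b)*X[1][b,a],1])[:3] for a,b in zip(uu,vv)]) if len(uu)<5000 else None
            print(st[i],ce[i],None if P is None else (np.median(P,0),P.min(0),P.max(0)))
E
```

```text
[0.5192549  0.19846062 0.14428043] 0.8999928644410741 [ 0.0738139  -0.21402202 -0.14584615]
red 0
[397  85   6   7  36] [399.77777778  88.05555556] (array([ 0.89571926, -0.34518678,  0.00444293]), array([ 0.88694815, -0.35134107, -0.00238717]), array([ 0.90612862, -0.33564919,  0.01030567]))
[438  85   7   6  36] [440.69444444  87.75      ] (array([ 0.89571724, -0.45466834,  0.00395987]), array([ 8.87141344e-01, -4.62024092e-01, -1.25220131e-04]), array([ 0.90432438, -0.44571642,  0.01054996]))
[170 161  10   6  35] [174.22857143 162.85714286] (array([0.63749123, 0.21324709, 0.21273216]), array([0.56897776, 0.16750907, 0.20698829]), array([0.64265402, 0.22472618, 0.45637949]))
[307 170  13  65 295] [312.94237288 202.05084746] (array([ 0.58256534, -0.10284711,  0.02078561]), array([ 0.49971174, -0.1202614 ,  0.01254512]), array([ 0.66707276, -0.08607771,  0.02858562]))
```

View pics/w3.png

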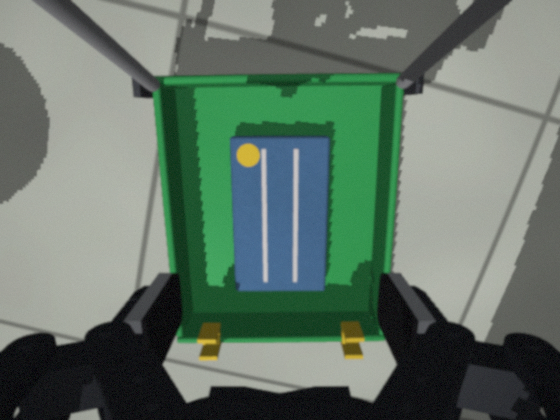

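The tile lies flat and released in the carrier, centred with its dot at (248,155). The bail is still up. Next I close the fingers and go over behind the rod.

play_rows(
  plan=[0,0,20,0,0,0,255,0,0,33,0,0,0,255,0,0,33,0,0,0,255,0,0,25,0,0,0,255,5,1,7,0,0,0,255,20,5,0,0,0,0,255,30,7,0,0,0,0,255,30,7.5,0,0,0,0,255,30,7,0,0,0,0,255,20,5,0,0,0,0,255,5,1,0,0,0,0,255,0,0,0,0,0,0,255,0,0,0,0,0,0,255],
)

```text
clock: 16.77
tcp_pos: [0.6577, 0.2312, 0.2591]
eef_rot: [-0.556, 0.558, -0.436, 0.435]
contact_force: [-0.7, -0.5, -0.5]
opening: -0.002
```

```bash
python3 - <<'E'
from h import *
s=robot.observe(); print(s['tcp_pos'],s['contact_force'])
S=snap('wrist','w4'); S=snap('scene','sc2')
cv2.imwrite('pics/crop4.png',cv2.resize(S[0][130:330,240:440,::-1],None,fx=3,fy=3,interpolation=cv2.INTER_CUBIC))
E
```

```text
[0.65773798 0.23123361 0.25909808] [-0.74265857 -0.53517132 -0.46702934]
```

View pics/crop4.png

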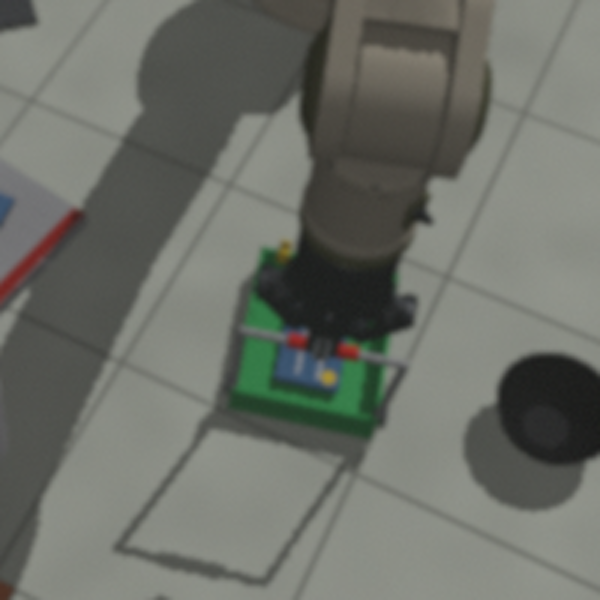

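The shut fingers at (322,345) are centred on the sleeve, on its far side. Lowering behind the rod.

play_rows(
  plan=[2,0,-15,0,0,0,255,0,0,-20,0,0,0,255,0,0,-8,0,0,0,255,0,0,-2,0,0,0,255,0,0,0,0,0,0,255],
)

```text
clock: 17.28
tcp_pos: [0.6602, 0.2316, 0.2158]
eef_rot: [-0.557, 0.558, -0.436, 0.435]
contact_force: [0.2, -0.3, -0.1]
opening: 0.0
```

play_rows(
  plan=[-10.7,-2.7,0,0,0,0,255,-10.7,-2.7,0,0,0,0,255,-10.7,-2.7,0.5,0,0,0,255,-10.7,-2.7,0.5,0,0,0,255,-10.7,-2.7,-0.5,0,0,0,255,-10.7,-2.7,-1,0,0,0,255,-10.7,-2.7,-1.5,0,0,0,255,-10.7,-2.7,-2,0,0,0,255,0,0,0,0,0,0,255,0,0,0,0,0,0,255],
)

```text
clock: 18.12
tcp_pos: [0.5755, 0.2103, 0.2132]
eef_rot: [0.558, -0.557, 0.435, -0.436]
contact_force: [0.0, -0.5, -0.8]
opening: -0.0
```

```bash
cat > red.py <<'E'
from h import *
for n in('scene','top'):
    X=snap(n,'r_'+n); h=cv2.cvtColor(X[0],cv2.COLOR_RGB2HSV); m=cv2.inRange(h,(0,170,70),(6,255,255))|cv2.inRange(h,(174,170,70),(180,255,255))
    v,u=np.nonzero(m&(X[1]>0).astype(np.uint8)*255)
    P=np.array([(X[3]@np.r_[ray(X,a,b)*X[1][b,a],1])[:3] for a,b in zip(u,v)])
    k=(abs(P[:,1]-.2)<.1)&(P[:,0]>.38)&(P[:,0]<.7)&(P[:,2]>.03); P=P[k]
    if len(P):
        c=np.median(P,0); print(n,len(P),c.round(3),'X',((c[0]-.5205)*.969+(c[1]-.1965)*.247).round(3))
E
python3 red.py
```

```text
top 111 [0.554 0.207 0.209] X 0.035
```

play_rows(
  plan=[-10.7,-2.7,-3.5,0,0,0,255,-10.7,-2.7,-4.5,0,0,0,255,-10.7,-2.7,-5.5,0,0,0,255,-10.7,-2.7,-6.5,0,0,0,255,-10.7,-2.7,-7.5,0,0,0,255,-10.7,-2.7,-8.5,0,0,0,255,0,0,0,0,0,0,255,0,0,0,0,0,0,255],
)

```text
clock: 18.88
tcp_pos: [0.5115, 0.1941, 0.1761]
eef_rot: [-0.557, 0.557, -0.435, 0.435]
contact_force: [1.5, 0.5, 0.4]
opening: 0.0
```

```bash
python3 red.py
```

```text
top 125 [0.491 0.19  0.17 ] X -0.031
```

play_rows(
  plan=[5,1.2,0,0,0,0,255,0,0,16,0,0,0,255,0,0,20,0,0,0,255,-10,-2.5,2,0,0,0,255,-12,-3,0,0,0,0,255,-6,-1.7,0,0,0,0,255,0,0,-10,0,0,0,255,0,0,-9,0,0,0,255,-5.8,-1.5,-7.5,0,0,0,255,-5.8,-1.5,-7.5,0,0,0,255,-5.8,-1.5,-8.2,0,0,0,255,-5.8,-1.5,-8.3,0,0,0,255,-4.8,-1.2,-9.2,0,0,0,255,-4.8,-1.2,-9.3,0,0,0,255,-3.4,-0.9,-8.5,0,0,0,255,-3.4,-0.9,-8.5,0,0,0,255,-2.4,-0.6,-9.5,0,0,0,255,-2.4,-0.6,-9.5,0,0,0,255,0,0,0,0,0,0,255,0,0,0,0,0,0,255],
)

```text
clock: 20.65
tcp_pos: [0.4433, 0.1762, 0.1079]
eef_rot: [-0.556, 0.558, -0.436, 0.435]
contact_force: [-0.0, -0.8, -0.3]
opening: 0.002
```

```bash
python3 red.py
```

```text
scene 7 [0.444 0.193 0.081] X -0.075
```

play_rows(
  plan=[-1.5,-0.4,-10,0,0,0,255,-1,-0.3,-10,0,0,0,255,-0.5,0,-7,0,0,0,255,0,0,-4,0,0,0,255,0,0,-2,0,0,0,255,0,0,0,0,0,0,255,0,0,0,0,0,0,255],
)

```text
clock: 21.33
tcp_pos: [0.4408, 0.1758, 0.0762]
eef_rot: [0.557, -0.557, 0.435, -0.435]
contact_force: [0.6, 0.1, 0.3]
opening: 0.001
```

play_rows(
  plan=[0,0,-1.5,0,0,0,255,0,0,-1,0,0,0,255,0,0,-0.7,0,0,0,255,0,0,0,0,0,0,255,0,0,0,0,0,0,255],
)

```text
clock: 21.75
tcp_pos: [0.4409, 0.1759, 0.0733]
eef_rot: [0.557, -0.557, 0.435, -0.436]
contact_force: [-0.2, 0.1, 7.2]
opening: -0.0
```

play_rows(
  plan=[0,0,-0.7,0,0,0,255,0,0,0,0,0,0,255,0,0,0,0,0,0,255,0,0,0,0,0,0,255],
)

```text
clock: 22.08
tcp_pos: [0.4409, 0.1759, 0.073]
eef_rot: [0.558, -0.557, 0.435, -0.436]
contact_force: [-1.4, 0.4, 14.9]
opening: 0.003
```

play_rows(
  plan=[0,0,10,0,0,0,255,0,0,30,0,0,0,255,0,0,40,0,0,0,255,0,-25,40,0,0,0,255,0,-40,20,0,0,0,255,0,-40,0,0,0,0,255,0,-40,0,0,0,0,255,0,-30,0,0,0,0,255,0,-10,0,0,0,0,255,0,0,0,0,0,0,255,0,0,0,0,0,0,255],
)

```text
clock: 23.0
tcp_pos: [0.4406, -0.0035, 0.2063]
eef_rot: [0.557, -0.557, 0.436, -0.436]
contact_force: [-0.0, -0.0, -0.2]
opening: 0.001
```

```bash
python3 red.py; python3 - <<'E'
from h import *
s=robot.observe(); print(s['clock'],s['tcp_pos'],s['contact_force'])
S=load('r_top');p=S[0][:,:,::-1]
a=cv2.resize(p[80:330,80:480],(800,500),interpolation=cv2.INTER_CUBIC); cv2.imwrite('pics/final.png',cv2.convertScaleAbs(a,alpha=1.3))
E
```

```text
scene 10 [0.447 0.175 0.05 ] X -0.077
top 104 [0.441 0.18  0.051] X -0.081
23.1 [ 0.44073902 -0.00227372  0.20607952] [ 0.04775965  0.76866889 -0.07580294]
```

View pics/final.png

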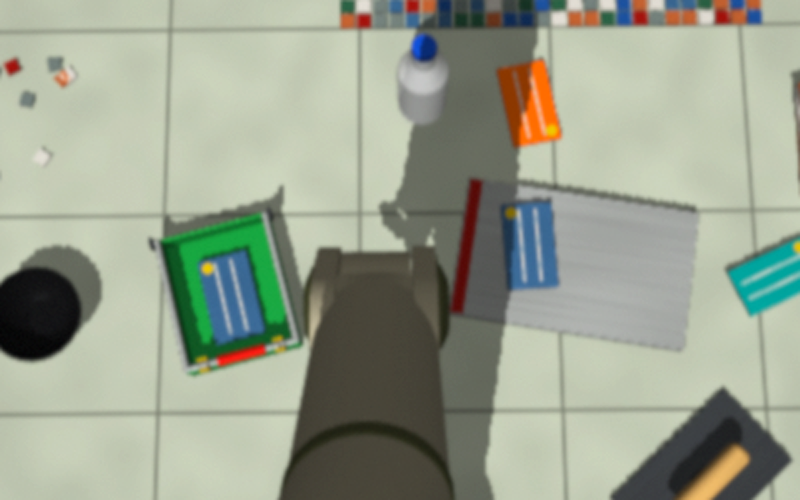

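The final view shows the bail rod in its catches, with the red sleeve at (242,357) and its top at 51 mm. The rocking tile is in the carrier at (232,295), the sound tile is still at its place (531,245), and the bystanders are untouched. Handing in.

```bash
python3 -c "
from workcell import robot
print(robot.finish_job())"
```

```text
the job is handed in; nothing more can be done
None
```

The job is done and handed in at about 23 s of the 72 s allowed; `finish_job` gives no verdict.

- **Which tile rocks:** I pressed the red-end tile on its dotted corner and then the opposite one, and it stood firm at 5–11 N. The other tile sank about 2.3 mm at both corners, so it is the one that rocks.
- **Placing the tile:** I gripped the rocking tile by its sides and lowered it until it touched the carrier floor (about 6 N), then let go. The wrist picture showed it flat and central with the bail still up.
- **Closing the bail:** I pulled the rod over from behind and pressed it down until it stopped hard (7–15 N). After I backed off, the top of the sleeve measured 50–51 mm against 51.5 mm expected when closed.
- **Last look:** The top picture showed the sound tile in its place on the plate, and the bottle, bowl and trowel (the part in view) where they were. The robot was clear of everything. No check failed or disagreed beyond 1–3 mm of calibration scatter.

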